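# Load the block heater for an incubation

### The arm

A 7-joint arm with a two-finger parallel gripper is mounted at the origin on a cart in front of the work surface, level with it; the furniture and walls round the work are solid. World frame = base frame: x ahead of the robot, y to its left, z up, the work surface at z = 0. Lengths are in mm, angles in rad, forces in N, time in s.
With the tool pointing down it reaches from about 350 to 900 mm from the base axis. Payload 8.1 kg.
Tool frame: the origin (TCP) lies at the very end of the fingers, on their centre line; the grasp point (between the pads) lies 19 mm behind it; z points along the fingers, y is the line along which they close (so a half turn about z gives the same grasp; the last joint's range is limited). The gripper opens to 92 mm and grips with 3 to 60 N. Pads are 19 mm wide; open, the fingers measure 130 mm over their backs; the gripper's body (75 mm by 190 mm) begins 47 mm behind the grasp point.
Start: joints at [-1.352, 0.434, 0.025, 1.573, -0.012, 1.134, -0.075], TCP at [197.7, 592.923, 204.942] pointing down, gripper open.
Joint ranges: [-2.62, 2.62], [-0.44, 2.09], [-1.27, 1.32], [0.08, 2.57], [-1.32, 4.46], [0.12, 2], [-2.74, 2.74]. Speed limits (rad/s): [2.22, 2.22, 3.01, 3.01, 3.14, 3.14, 3.14].

### API

Orientations are given as a unit quaternion [x, y, z, w].
In Python, from workcell import bot, optics gives the robot as it stands. The module is installed in compiled form; this text tells all that it offers.
- The arm moves only by the tool carry_out, never from a script. Its arguments are lists of equal length, an entry for each row: "linear": the shift along the world's x, y, z in m, a list of three; "roll": the turn about the world's z in rad. In form: {"linear": [[dx, dy, dz], ...], "roll": [roll, ...]}. A call has 1 to 20 rows; each row shifts and turns the commanded pose from where the row before left it; what a row does not reach is not made up. A row lasts 1/8 s, in which the tool goes at most 62.5 mm and 10.7 degrees, less where a joint would pass 70% of its speed; a pose out of reach is approached as far as the arm can. A call with a gripper value outside its range is refused whole. "hand" is the opening, from 0 (shut) to 1 (fully open), set as the call begins (left out, the last holds). The fingers move at their own pace and stop on an object; "grip_force" is the grip in N (left out, the last holds). Time passes only in rows, so rows that do not move let the fingers close. It gives the time, the measured TCP pose, the force, the opening and the grip force at its end, in the units of the state.
- bot.get_state(): the state, without advancing time (a new reading comes with each control period).
- optics.camera(name): name is "scene" or "side" or "wrist"; returns the picture (384x512x3 uint8, red, green, blue); there is no depth.
- optics.get_calibration(name): a dict with "mtx" (3x3 intrinsics, pixels), "T" (4x4, takes a point from camera to world coordinates); the wrist camera has in their place "T_tool_cam" (4x4, takes a point from camera to tool coordinates, whose origin is the TCP and whose axes are the flange's). Camera axes: x right, y down, z forward; pixel columns grow to the right and rows downward; lengths in mm; the calibration is good to about 2 mm. A picture is of the moment at which its call begins: read the wrist's pose just before it. get_calibration takes no time and is no camera call.
- bot.sign_off(): hands the job in; it is judged then, once.
The state is a dict: "time": time; "joint_positions": joint angles; "qd": joint speeds; "effort": joint torques, N m; "position": TCP position; "eef_rot": TCP orientation; "ft_force": force on the tool from outside, world axes, zero at the start; "ft_torque": the same for the moment, N m; "finger_gap": opening from 0.0 (shut) to 1.0 (fully open); "grip_force": force on a finger pad.
Only numpy, scipy, OpenCV 4.12 (cv2) and the standard library are available. Lean on these libraries where they do the work, as an engineer would, in place of code of your own. Each camera call takes 0.05 s, during which the arm holds its last target. There are 200 camera calls.

### The job

Load the block heater for a run of small tubes: the nine-hole block goes into the end bay nearest the dark rack of small tubes, the four-hole block into the end bay at the other end, and the one-hole thermometer block between them. Set every block fully down in its bay, then put the insulating cover squarely and fully down on top of the nine-hole block.

Things in the scene. Friction and masses are not known exactly. Their poses are not given: they have to be found in the camera images.
- heater: Block heater, fixed, white, panel in front, 140 (x) x 186 mm (y), deck 50 mm high. Origin: on the desk under the middle bay; x to the back, y left along the bays. Bays 49 mm square at x 0, y -58, 0, +58 mm; floor z 28 mm, mouths chamfered 3 mm. A seated block has its origin at z 28, 36 mm stand proud; only front and back faces are then free for fingers. Heater, tray, rack stand in a row in any order.
- micro_rack: Rack of small tubes, fixed: a low dark blue-grey rack with rows of small white tubes, 150 (x) x 90 (y) x 55 mm high. Origin: centre of its underside. It stands to the left or right of the heater, next to it or beyond the steel tray; the end bay on that side is the one nearest it.
- block_four: Loose aluminium block with four wide holes (13.5 mm) in the top; 44 x 44 x 58 mm high, 0.2 to 0.4 kg, top edges chamfered 3 mm. Origin: centre of underside, z up, axes square to the faces, x away from the robot within 15 deg. Stands on the tray floor (z 3 mm), 2 x 2 with the rest in any order, at least 12 mm apart in y, 20 in x: grip the faces that look along x.
- block_nine: Loose aluminium block with nine small holes (7 mm) in the top; 44 x 44 x 58 mm high, 0.2 to 0.4 kg, top edges chamfered 3 mm. Origin: centre of underside, z up, axes square to the faces, x away from the robot within 15 deg. Stands on the tray floor (z 3 mm), 2 x 2 with the rest in any order, at least 12 mm apart in y, 20 in x: grip the faces that look along x.
- block_one: Loose aluminium block with one hole (8 mm) mid-top; 44 x 44 x 58 mm high, 0.2 to 0.4 kg, top edges chamfered 3 mm. Origin: centre of underside, z up, axes square to the faces, x away from the robot within 15 deg. Stands on the tray floor (z 3 mm), 2 x 2 with the rest in any order, at least 12 mm apart in y, 20 in x: grip the faces that look along x.
- cover: Loose black cap, 54 mm square, 14 mm high plus handle, 0.07 to 0.12 kg; open below, inside 49 mm square, ceiling 9 mm above the rim. Bar handle along y, 44 long, 12 mm thick in x, 32 to 44 mm above the rim: grip across x. Origin: centre of lower rim, z up, x away from the robot within 15 deg. Starts among the blocks on the tray (z 3 mm). On a block its origin is 49 mm above the block's underside.

How it is judged:
By the outcome, as a careful person would: the job done as asked, in the order asked, and still so for the second after the job is handed in, with the robot touching nothing.
It also fails if it takes over 109 s, if anything falls off the work surface, if the arm or the gripper's body presses on something with over 40 N, if the wrist force passes 120 N, or if a joint passes its speed limit or range.

## Working session

There is one attempt and no reset: what is moved stays moved. The work goes in short steps, Python scripts to look and compute and a tool call to move; the robot and the scene stay as the last step left them, time stands still between calls to the robot, and variables do not carry over. Pictures are saved under pics/ and viewed, at most 14 in all, crops included, and the job is handed in when it is done.

Besides the shell and the picture viewer there is one more tool, called after "Request:" as a command line: name --pt "numbers of a row" for each row, then --argument value for the rest. carry_out: Moves the arm, as the interface text tells. Its arguments: {"type":"object","properties":{"linear":{"type":"array"},"roll":{"type":"array"},"hand":{"type":"number"},"grip_force":{"type":"number"}},"required":["linear","roll"]}

```bash
mkdir -p pics
python3 - <<'E'
from workcell import bot, optics
import cv2,numpy as np
np.set_printoptions(suppress=True,precision=3)
print(bot.get_state())
for n in ("scene","side","wrist"):
    cv2.imwrite(f"pics/{n}0.png",optics.camera(n)[:,:,::-1]); print(n,optics.get_calibration(n))
a=np.hstack([cv2.imread(f"pics/{n}0.png") for n in("scene","side")]);
E
```

```text
{'time': 0.0, 'joint_positions': array([-1.352,  0.435,  0.025,  1.574, -0.012,  1.134, -0.075]), 'qd': array([ 0.001, -0.   ,  0.002,  0.001, -0.001,  0.002,  0.001]), 'effort': array([ -0.001, -66.786,   0.985, -31.446,  -0.061,   0.043,   0.   ]), 'position': array([197.56 , 592.365, 204.154]), 'eef_rot': array([ 0.16 ,  0.987, -0.001, -0.   ]), 'ft_force': array([-0.485, -1.193, -0.315]), 'ft_torque': array([-0.019, -0.034, -0.016]), 'grip_force': 0.0, 'finger_gap': 0.9986195589428318}
scene {'mtx': array([[374.158,   0.   , 250.969],
       [  0.   , 374.158, 193.817],
       [  0.   ,   0.   ,   1.   ]]), 'T': array([[   0.698,   -0.566,    0.439,  104.748],
       [  -0.716,   -0.566,    0.409, -145.697],
       [   0.017,   -0.6  ,   -0.8  ,  709.592],
       [   0.   ,    0.   ,    0.   ,    1.   ]])}
side {'mtx': array([[456.54 ,   0.   , 254.388],
       [  0.   , 456.54 , 186.977],
       [  0.   ,   0.   ,   1.   ]]), 'T': array([[   0.962,   -0.101,    0.252,  248.387],
       [  -0.27 ,   -0.441,    0.856, -536.837],
       [   0.025,   -0.892,   -0.452,  423.038],
       [   0.   ,    0.   ,    0.   ,    1.   ]])}
wrist {'mtx': array([[293.41 ,   0.   , 255.99 ],
       [  0.   , 293.41 , 191.874],
       [  0.   ,   0.   ,   1.   ]]), 'T_tool_cam': array([[  -0.   ,   -0.964,   -0.266,   71.521],
       [   1.   ,   -0.001,    0.001,   -0.26 ],
       [  -0.001,   -0.266,    0.964, -179.484],
       [   0.   ,    0.   ,    0.   ,    1.   ]])}
```

View pics/scene0.png

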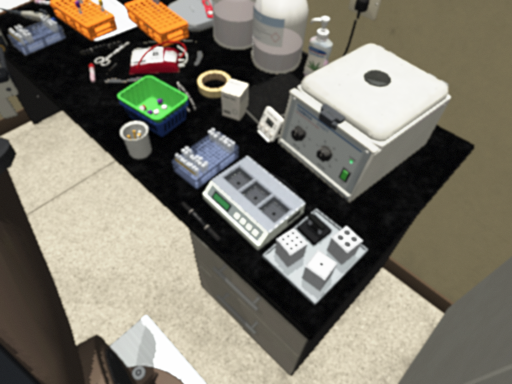

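View pics/side0.png

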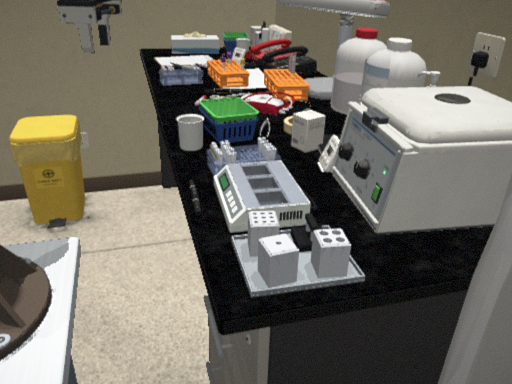

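Scene: the rack of small tubes is at (207,157), left of the heater (255,195). The tray is on the right, with nine (290,247), cover (314,228), four (346,241) and one (320,268). So nine goes to the +y bay and four to the -y bay.

```bash
cat > h.py <<'E'
from workcell import bot, optics
import cv2,numpy as np
from scipy.spatial.transform import Rotation as R
np.set_printoptions(suppress=True,precision=2)
def cast(uv,z,K,T):
    uv=np.atleast_2d(np.float64(uv)); d=np.c_[uv,np.ones(len(uv))]@np.linalg.inv(K).T@T[:3,:3].T
    o=T[:3,3]; return o+d*((z-o[2])/d[:,2])[:,None]
def wristT(s):
    T=np.eye(4);T[:3,:3]=R.from_quat(s['eef_rot']).as_matrix();T[:3,3]=s['position']
    c=optics.get_calibration('wrist'); return c['mtx'],T@c['T_tool_cam']
def yaw(s): # direction of tool y in world
    v=R.from_quat(s['eef_rot']).as_matrix()[:,1]; return np.degrees(np.arctan2(v[1],v[0]))
def wshot(name):
    s=bot.get_state(); im=optics.camera('wrist'); cv2.imwrite(f'pics/{name}.png',im[:,:,::-1])
    np.savez(f'pics/{name}.npz',q=s['eef_rot'],p=s['position']); return s,im
def load(name):
    d=np.load(f'pics/{name}.npz'); return wristT(dict(eef_rot=d['q'],position=d['p']))
E
python3 - <<'E'
from h import *
c=optics.get_calibration('scene');K,T=c['mtx'],c['T']
print(cast([[291,240],[320,261],[346,235]],61,K,T)); print(cast([[314,228]],25,K,T)); print('bays',cast([[240,173],[257,187],[275,205]],50,K,T)); print('rack',cast([[207,157]],30,K,T))
print(yaw(bot.get_state()))
E
```

```text
[[434.82  49.43  61.  ]
 [439.05 -20.11  61.  ]
 [521.78 -21.7   61.  ]]
[[510.5   44.39  25.  ]]
bays [[491.67 250.94  50.  ]
 [489.87 195.15  50.  ]
 [481.79 133.66  50.  ]]
rack [[482.17 356.12  30.  ]]
71.55887666241541
```

Request:
carry_out --pt "0.02 -0.036 0.006" --pt "0.02 -0.036 0.006" --pt "0.02 -0.036 0.006" --pt "0.02 -0.036 0.006" --pt "0.02 -0.036 0.006" --pt "0.02 -0.036 0.006" --pt "0.02 -0.036 0.006" --pt "0.02 -0.036 0.006" --pt "0.02 -0.036 0.006" --pt "0.02 -0.036 0.006" --pt "0.02 -0.036 0.006" --pt "0.02 -0.036 0.006" --pt "0.02 -0.036 0.006" --pt "0.02 -0.036 0.006" --pt "0 0 0" --pt "0 0 0" --pt "0 0 0" --roll '[-0.0893,-0.0893,-0.0893,-0.0893,-0.0893,-0.0893,-0.0893,-0.0893,-0.0893,-0.0893,-0.0893,-0.0893,-0.0893,-0.0893,0,0,0]' --hand 1

```text
time: 2.28
position: [477.1, 89.9, 288.7]
eef_rot: [0.707, 0.707, -0.0, -0.0]
ft_force: [-0.2, -0.0, -0.0]
finger_gap: 1.001
grip_force: 0.0
```

Run:
```python
from h import *
s,im=wshot('w1'); print(s['position'],yaw(s),s['time'],s['joint_positions'])
```

```text
[477.08  89.95 288.69] 0.049058172448737544 2.275 [-0.76  0.13  0.54  1.8  -0.07  1.23 -0.2 ]
```

View pics/w1.png

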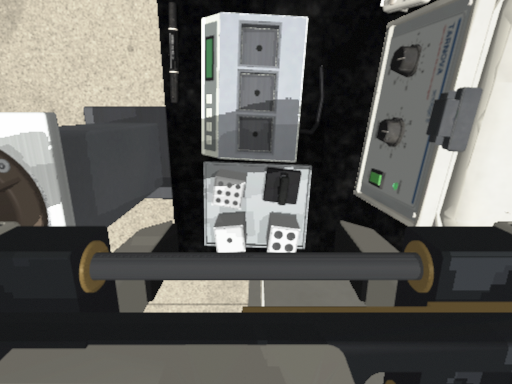

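Wrist view: heater bays at about (260,48), (258,92) and (255,134). On the tray, nine is at (228,190), cover (283,185), one (230,240) and four (284,238).

Run:
```python
from h import *
im=cv2.imread('pics/w1.png')
a=cv2.resize(im[155:255,195:320],None,fx=5.5,fy=5.5,interpolation=cv2.INTER_CUBIC)
cv2.imwrite('pics/c1.png',a)
b=cv2.resize(im[5:165,195:320],None,fx=3.7,fy=3.7,interpolation=cv2.INTER_CUBIC)
cv2.imwrite('pics/c2.png',b)
K,T=load('w1')
print(T[:3,3]);print('centrifuge',cast([[357,190],[375,60],[420,220]],0,K,T),cast([[430,130],[390,10]],150,K,T))
```

```text
[477.01 161.14 468.19]
centrifuge [[643.71  35.82   0.  ]
 [652.05 234.03   0.  ]
 [755.58 -16.88   0.  ]] [[661.82 142.03 150.  ]
 [605.59 255.03 150.  ]]
```

View pics/c1.png

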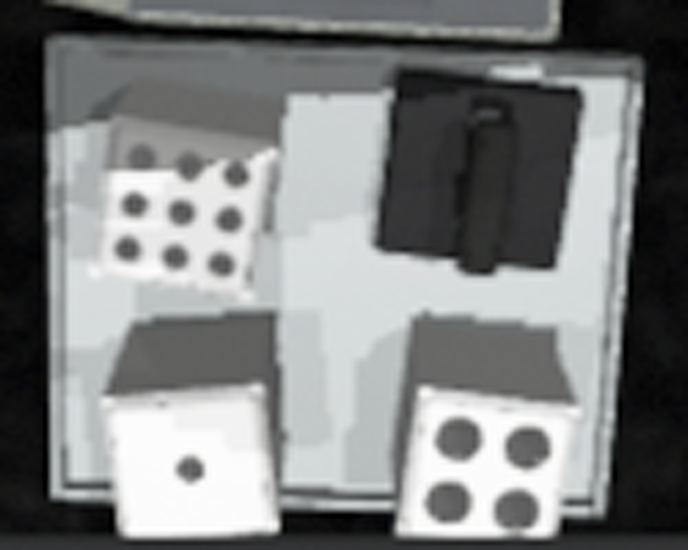

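View pics/c2.png

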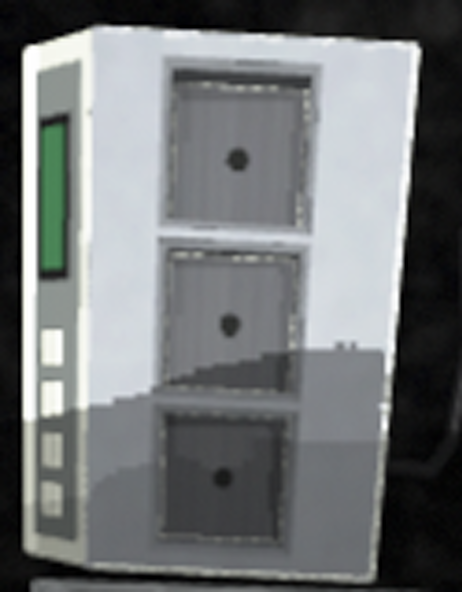

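Run:
```python
from h import *
K,T=load('w1')
def c(p,f,o): return (np.float64(p)+.5)/f-.5+o
c1=lambda p,z:cast(c(p,5.5,np.array([195,155])),z,K,T)[:,:2]
c2=lambda p,z:cast(c(p,3.7,np.array([195,5])),z,K,T)[:,:2]
def ang(v): return np.degrees(np.arctan2(v[1],v[0]))
n=c1([(142,156),(190,166),(236,175),(134,204),(181,212),(229,218),(127,249),(175,257),(221,264)],61)
print('nine',n.mean(0),ang(n[2::3].mean(0)-n[0::3].mean(0)),ang(n[0:3].mean(0)-n[6:].mean(0))-90,'pitch',np.linalg.norm(n[2]-n[0])/2)
f=c1([(458,439),(528,447),(448,501),(516,509)],61)
print('four',f.mean(0),ang(f[1]-f[0]+f[3]-f[2]),ang(f[0]-f[2]+f[1]-f[3])-90)
o=c1([(190,468)],61);e=c1([(108,403),(262,390),(277,530),(120,535)],58);print('one',o,ang(e[1]-e[0]),ang(e[1]-e[2])-90,ang(e[0]-e[3])-90,np.linalg.norm(e[1]-e[0]))
v=c1([(400,68),(582,88),(556,268),(375,247)],17);print('cover',v.mean(0),[ang(v[1]-v[0]),ang(v[2]-v[3]),ang(v[0]-v[3])-90,ang(v[1]-v[2])-90],np.linalg.norm(v[1]-v[0]))
hh=c1([(490,98),(478,270)],47);print('handle',hh,hh.mean(0),ang(hh[0]-hh[1])-90)
b=c2([(238,159),(230,325),(223,478)],28);print('bays floor',b,ang(b[0]-b[2])-90)
m=c2([(165,58),(322,65),(313,235),(158,228),(158,236),(310,245),(300,405),(153,398),(152,402),(298,410),(290,552),(150,545)],50).reshape(3,4,2);print('mouth',m.mean(1),m.mean(1).mean(0))
d=c2([(95,28),(418,42),(378,580),(88,565)],50);print('deck',d,ang(d[0]-d[3])-90,ang(d[1]-d[2])-90,ang(d[1]-d[0]),ang(d[2]-d[3]))
```

```text
nine [436.02  47.51] -9.984187752310412 -10.424909293137148 pitch 12.41843317733533
four [518.01 -27.24] -7.123123751578641 -7.866334476372074
one [[436.47 -25.45]] 5.195747785329925 5.035772375259654 2.718328834295477 42.23308791592845
cover [517.37  47.95] [np.float64(-6.3158101083177405), np.float64(-6.8704330817015675), np.float64(-7.243585815257546), np.float64(-5.793715528031825)] 52.11385622857797
handle [[517.36  74.96]
 [515.3   27.02]] [516.33  50.99] -2.463322097797274
bays floor [[480.85 245.28]
 [477.96 186.93]
 [475.24 129.04]] -2.7657528812717516
mouth [[481.17 244.57]
 [478.   186.51]
 [475.15 130.47]] [478.11 187.18]
deck [[431.63 281.99]
 [542.28 277.76]
 [535.51  91.71]
 [423.07  97.5 ]] -2.658032582096297 -2.0855588167952703 -2.1857329559706096 -2.948679175768351
```

Nine is at (436,47.5) yaw -10.2°, four (518,-27) -7.5°, one (436.5,-25.5) +5°, cover (517,49) -6.5°. The bays are at (481,245), (478,187) and (475,129), with heater yaw -2.6°. Next is picking up nine.

Request:
carry_out --pt "-0.0083 -0.0085 -0.03" --pt "-0.0083 -0.0085 -0.03" --pt "-0.0083 -0.0085 -0.03" --pt "-0.0083 -0.0085 -0.03" --pt "-0.0083 -0.0085 -0.03" --pt "0 0 -0.02" --pt "0 0 0" --pt "0 0 0" --roll '[-0.036,-0.036,-0.036,-0.036,-0.036,0,0,0]' --hand 0.66 --grip_force 30

```text
time: 3.32
position: [436.7, 46.9, 119.6]
eef_rot: [0.768, 0.641, 0.0, 0.0]
ft_force: [-0.3, 0.2, 1.4]
finger_gap: 0.661
grip_force: 0.0
```

Run:
```python
from h import *
s,im=wshot('w2'); print(s['position'],yaw(s),s['finger_gap'])
cv2.imwrite('pics/w2c.png',im[60:260,100:400,::-1])
```

```text
[436.69  46.92 119.6 ] -10.333868983704953 0.661040042200354
```

View pics/w2c.png

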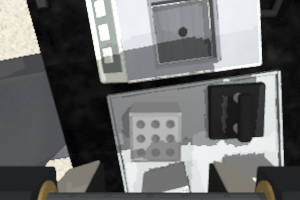

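Nine appears upright at pixel (256,198), which casts to within 1 mm of the tool axis. I'm descending and gripping.

Request:
carry_out --pt "0 0 -0.025" --pt "0 0 -0.025" --pt "0 0 -0.02" --pt "0 0 -0.0135" --pt "0 0 0" --roll '[0,0,0,0,0]'

```text
time: 4.0
position: [436.1, 46.5, 35.3]
eef_rot: [0.768, 0.64, -0.0, -0.0]
ft_force: [-0.2, 0.4, 0.0]
finger_gap: 0.661
grip_force: 0.0
```

Request:
carry_out --pt "0 0 0" --pt "0 0 0" --pt "0 0 0" --pt "0 0 0" --roll '[0,0,0,0]' --hand 0.3 --grip_force 35

```text
time: 4.5
position: [436.2, 46.8, 36.5]
eef_rot: [0.768, 0.64, 0.001, -0.0]
ft_force: [-5.1, 0.2, 17.3]
finger_gap: 0.444
grip_force: 31.1
```

Request:
carry_out --pt "0 0 0.02" --pt "0 0 0.03" --pt "0 0 0.03" --pt "0 0 0" --roll '[0,0,0,0]'

```text
time: 5.0
position: [437.8, 46.9, 117.4]
eef_rot: [0.768, 0.64, 0.002, 0.001]
ft_force: [1.1, 0.4, 0.3]
finger_gap: 0.301
grip_force: 0.0
```

The fingers closed to 41 mm and slid off, so the pads were on the chamfer and the grip needs to be lower. I'll look again first.

Request:
carry_out --pt "0 0 0" --roll '[0]' --hand 0.66

```text
time: 5.12
position: [436.0, 46.6, 115.3]
eef_rot: [0.768, 0.64, 0.0, -0.0]
ft_force: [-0.4, 0.6, 0.3]
finger_gap: 0.364
grip_force: 0.0
```

Run:
```python
from h import *
s,im=wshot('w3'); print(s['position'],yaw(s),s['finger_gap'])
cv2.imwrite('pics/w3c.png',cv2.resize(im[120:260,190:380,::-1],None,fx=4,fy=4,interpolation=cv2.INTER_CUBIC))
```

```text
[436.01  46.63 115.28] -10.366899700194432 0.36361152095166577
```

View pics/w3c.png

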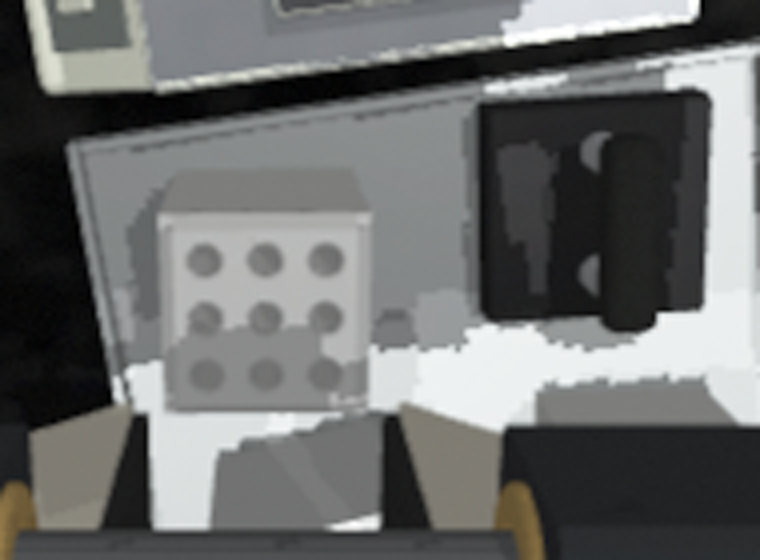

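Nine is still upright, centred at pixel (256,199). I'll regrip 7 mm lower.

Request:
carry_out --pt "0 0 -0.02" --pt "0 0 -0.025" --pt "0 0 -0.025" --pt "0 0 -0.0175" --pt "0 0 0" --roll '[0,0,0,0,0]' --hand 0.66

```text
time: 5.8
position: [434.6, 45.8, 26.4]
eef_rot: [0.768, 0.64, -0.002, -0.001]
ft_force: [0.1, -0.7, 0.2]
finger_gap: 0.657
grip_force: 0.0
```

Request:
carry_out --pt "0 0 0" --pt "0 0 0" --pt "0 0 0" --pt "0 0 0" --roll '[0,0,0,0]' --hand 0.4 --grip_force 35

```text
time: 6.3
position: [436.4, 46.5, 28.4]
eef_rot: [0.768, 0.64, 0.0, 0.0]
ft_force: [-0.7, 0.0, 7.7]
finger_gap: 0.474
grip_force: 35.0
```

Request:
carry_out --pt "0 0 0.005" --pt "0 0 0.02" --pt "0 0 0.03" --pt "0 0 0.03" --pt "0 0 0" --roll '[0,0,0,0,0]'

```text
time: 6.92
position: [437.4, 46.8, 114.5]
eef_rot: [0.768, 0.64, 0.002, 0.001]
ft_force: [-1.4, -0.1, -5.0]
finger_gap: 0.473
grip_force: 35.0
```

Request:
carry_out --pt "0.0055 0.024 0" --pt "0.0055 0.025 0" --pt "0.0055 0.025 0" --pt "0.0055 0.025 0" --pt "0.0055 0.025 0" --pt "0.0055 0.025 0" --pt "0.0055 0.025 0" --pt "0.006 0.024 0" --pt "0 0 0" --pt "0 0 0" --pt "0 0 0" --roll '[0.0168,0.0168,0.0168,0.0168,0.0168,0.0168,0.0168,0.0168,0,0,0]'

```text
time: 8.3
position: [480.7, 243.7, 112.9]
eef_rot: [0.724, 0.69, -0.0, 0.0]
ft_force: [-0.4, -1.1, -3.7]
finger_gap: 0.472
grip_force: 35.0
```

Run:
```python
from h import *
s,im=wshot('w4'); print(s['position'],yaw(s),s['ft_force'])
cv2.imwrite('pics/w4c.png',cv2.resize(im[120:270,180:330,::-1],None,fx=4,fy=4,interpolation=cv2.INTER_CUBIC))
```

```text
[480.65 243.65 112.94] -2.7549741514235326 [-0.4  -1.1  -3.75]
```

View pics/w4c.png

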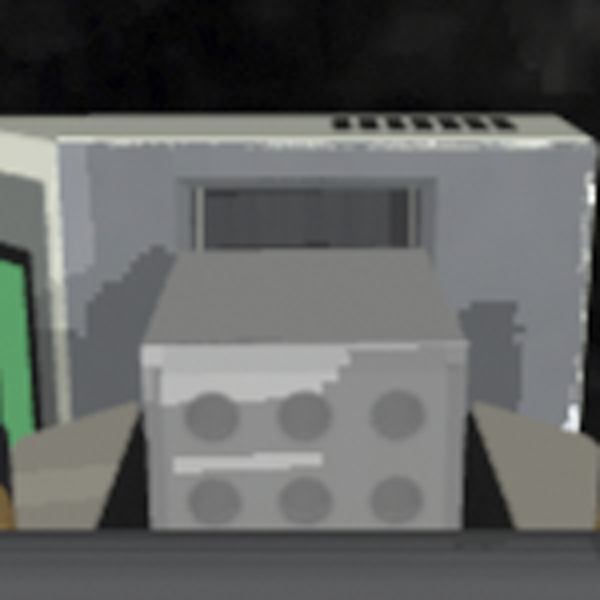

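Block held squarely. The mouth's far edge shows at crop (178..437,180) and the block's lower edge at (180..428,250). I'll check the relative offset.

Run:
```python
from h import *
K,T=load('w4')
g=lambda p,z:cast((np.float64(p)+.5)/4-.5+np.array([180,120]),z,K,T)[:,:2]
m=g([(178,180),(437,180)],50); i=g([(195,190),(418,190)],47); b=g([(180,250),(428,250)],112.9-25.4); t=g([(143,345),(467,343)],112.9+30)
u=np.array([-np.sin(np.radians(-2.7)),np.cos(np.radians(-2.7))])
print(m,'bay c',m.mean(0)-27.5*u,'inner',i.mean(0)-24.5*u); print(b,'blk',b.mean(0)-22*u); print(t,t.mean(0)-22*u)
```

```text
[[455.32 273.07]
 [509.36 270.45]] bay c [481.04 244.29] inner [480.85 244.63]
[[459.14 266.85]
 [503.58 264.7 ]] blk [480.32 243.8 ]
[[459.91 267.04]
 [503.23 265.22]] [480.53 244.15]
```

Request:
carry_out --pt "0.0005 0.0005 -0.015" --pt "0 0 -0.015" --pt "0 0 -0.01" --pt "0 0 -0.01" --pt "0 0 -0.007" --pt "0 0 0" --pt "0 0 0" --roll '[0,0,0,0,0,0,0]'

```text
time: 9.22
position: [481.5, 245.0, 56.2]
eef_rot: [0.724, 0.69, 0.0, 0.0]
ft_force: [-0.6, -0.8, -3.3]
finger_gap: 0.475
grip_force: 35.0
```

No contact; 3 mm to go.

Request:
carry_out --pt "0 0 -0.0015" --pt "0 0 -0.0013" --pt "0 0 0" --pt "0 0 0" --roll '[0,0,0,0]'

```text
time: 9.72
position: [481.3, 245.1, 53.5]
eef_rot: [0.723, 0.69, 0.0, -0.0]
ft_force: [-2.6, 0.6, 3.1]
finger_gap: 0.472
grip_force: 35.0
```

Seated (force turned positive). I'm releasing it, rising and going to four.

Request:
carry_out --pt "0 0 0" --pt "0 0 0" --pt "0 0 0" --pt "0 0 0.02" --pt "0 0 0.03" --pt "0 0 0.03" --pt "0 0 0" --roll '[0,0,0,0,0,0,0]' --hand 0.66

```text
time: 10.6
position: [482.7, 245.6, 135.2]
eef_rot: [0.724, 0.69, 0.002, 0.0]
ft_force: [-0.8, 0.6, -0.7]
finger_gap: 0.66
grip_force: 0.0
```

Request:
carry_out --pt "0.0037 -0.0272 0" --pt "0.0037 -0.0272 0" --pt "0.0037 -0.0272 0" --pt "0.0037 -0.0272 0" --pt "0.0037 -0.0272 0" --pt "0.0037 -0.0272 0" --pt "0.0037 -0.0272 0" --pt "0.0037 -0.0272 0" --pt "0.0037 -0.0272 -0.01" --pt "0.0037 -0.0272 -0.008" --pt "0 0 0" --pt "0 0 0" --pt "0 0 0" --roll '[-0.0084,-0.0084,-0.0084,-0.0084,-0.0084,-0.0084,-0.0084,-0.0084,-0.0084,-0.0084,0,0,0]'

```text
time: 12.22
position: [518.2, -25.9, 115.0]
eef_rot: [0.751, 0.66, 0.0, -0.0]
ft_force: [-0.4, 0.3, 0.1]
finger_gap: 0.661
grip_force: 0.0
```

Run:
```python
from h import *
s,im=wshot('w5'); print(s['position'],yaw(s))
cv2.imwrite('pics/w5c.png',cv2.resize(im[120:270,160:350,::-1],None,fx=4,fy=4,interpolation=cv2.INTER_CUBIC))
```

```text
[518.18 -25.93 115.03] -7.407038136419632
```

View pics/w5c.png

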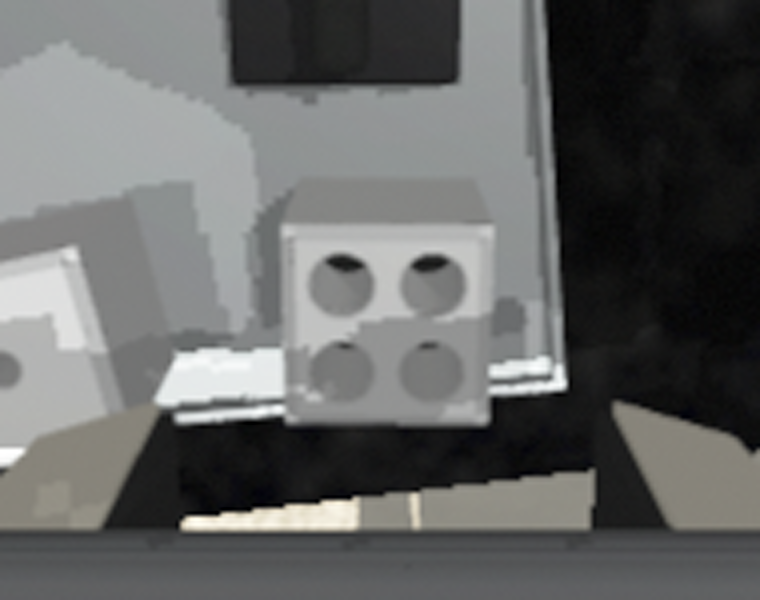

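Four is centred at pixel (256.5,202), squared with the gripper, 1.5 mm toward -y.

Request:
carry_out --pt "0 -0.0015 -0.02" --pt "0 0 -0.025" --pt "0 0 -0.025" --pt "0 0 -0.0165" --pt "0 0 0" --pt "0 0 0" --roll '[0,0,0,0,0,0]'

```text
time: 13.02
position: [518.7, -28.6, 29.3]
eef_rot: [0.752, 0.659, 0.0, 0.0]
ft_force: [-0.3, 0.0, 0.2]
finger_gap: 0.661
grip_force: 0.0
```

Request:
carry_out --pt "0 0 0" --pt "0 0 0" --pt "0 0 0" --pt "0 0 0" --roll '[0,0,0,0]' --hand 0.4

```text
time: 13.52
position: [518.5, -28.5, 29.1]
eef_rot: [0.752, 0.659, 0.0, 0.0]
ft_force: [-1.1, -0.5, 5.7]
finger_gap: 0.475
grip_force: 35.0
```

Request:
carry_out --pt "0 0 0.005" --pt "0 0 0.02" --pt "0 0 0.03" --pt "0 0 0.03" --pt "0 0 0.01" --pt "0 0 0" --roll '[0,0,0,0,0,0]'

```text
time: 14.28
position: [518.2, -28.4, 123.6]
eef_rot: [0.752, 0.659, 0.0, 0.0]
ft_force: [-0.6, 0.1, -3.1]
finger_gap: 0.47
grip_force: 35.0
```

Request:
carry_out --pt "-0.0062 0.0224 0" --pt "-0.0062 0.0224 0" --pt "-0.0062 0.0224 0" --pt "-0.0062 0.0224 0" --pt "-0.006 0.0224 0" --pt "-0.0061 0.0224 0" --pt "-0.0061 0.0223 -0.01" --pt "0 0 0" --pt "0 0 0" --pt "0 0 0" --roll '[0.0119,0.0119,0.0119,0.0119,0.0119,0.0119,0.0119,0,0,0]'

```text
time: 15.52
position: [475.4, 127.3, 113.5]
eef_rot: [0.724, 0.69, -0.0, 0.0]
ft_force: [-0.6, -0.4, -2.1]
finger_gap: 0.473
grip_force: 35.0
```

Run:
```python
from h import *
s,im=wshot('w6'); print(s['position'],yaw(s),s['ft_force'])
cv2.imwrite('pics/w6c.png',cv2.resize(im[120:270,180:330,::-1],None,fx=4,fy=4,interpolation=cv2.INTER_CUBIC))
```

```text
[475.37 127.3  113.49] -2.8038177370046555 [-0.58 -0.38 -2.11]
```

View pics/w6c.png

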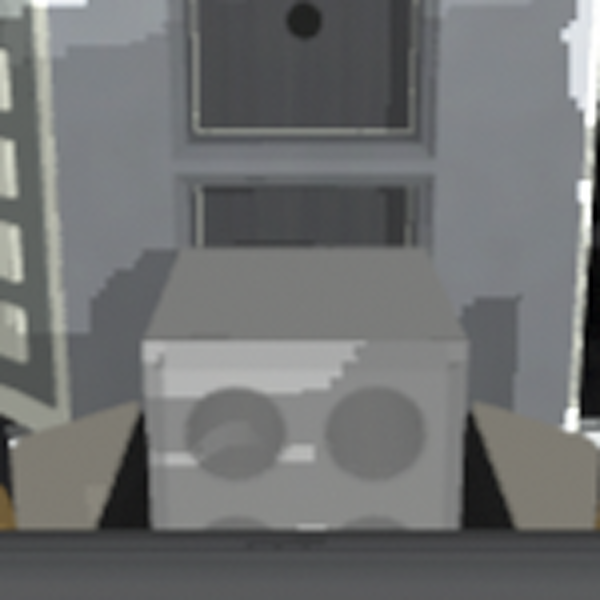

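Mouth edge at crop (175..434,176) and block lower edge at (180..428,250): only +1.3 mm in y is needed.

Request:
carry_out --pt "0 0.0013 -0.01" --pt "0 0 -0.015" --pt "0 0 -0.01" --pt "0 0 -0.01" --pt "0 0 -0.01" --pt "0 0 -0.002" --pt "0 0 0" --pt "0 0 0" --roll '[0,0,0,0,0,0,0,0]'

```text
time: 16.58
position: [475.5, 129.5, 57.0]
eef_rot: [0.724, 0.69, 0.0, 0.0]
ft_force: [-0.6, 0.1, -2.9]
finger_gap: 0.474
grip_force: 35.0
```

Request:
carry_out --pt "0 0 -0.0015" --pt "0 0 -0.0012" --pt "0 0 0" --pt "0 0 0" --roll '[0,0,0,0]'

```text
time: 17.08
position: [475.3, 129.5, 54.2]
eef_rot: [0.724, 0.69, 0.0, 0.0]
ft_force: [-1.7, -0.1, 2.6]
finger_gap: 0.472
grip_force: 35.0
```

Request:
carry_out --pt "0 0 0" --pt "0 0 0" --pt "0 0 0" --pt "0 0 0.02" --pt "0 0 0.03" --pt "0 0 0.03" --pt "-0.0048 -0.0193 0" --pt "-0.0048 -0.0193 0" --pt "-0.0048 -0.0193 0" --pt "-0.0048 -0.0193 0" --pt "-0.0048 -0.0193 0" --pt "-0.0048 -0.0193 0" --pt "-0.005 -0.0193 -0.01" --pt "-0.005 -0.0193 -0.009" --pt "0 0 0" --pt "0 0 0" --pt "0 0 0" --roll '[0,0,0,0,0,0,0.017,0.017,0.017,0.017,0.017,0.017,0.017,0.017,0,0,0]' --hand 0.66

```text
time: 19.2
position: [436.9, -24.1, 115.2]
eef_rot: [0.675, 0.738, 0.0, 0.0]
ft_force: [0.7, -0.3, -0.2]
finger_gap: 0.657
grip_force: 0.0
```

Run:
```python
from h import *
s,im=wshot('w7'); print(s['position'],yaw(s))
cv2.imwrite('pics/w7c.png',cv2.resize(im[120:270,160:350,::-1],None,fx=4,fy=4,interpolation=cv2.INTER_CUBIC))
```

```text
[436.91 -24.14 115.21] 5.125680883202918
```

View pics/w7c.png

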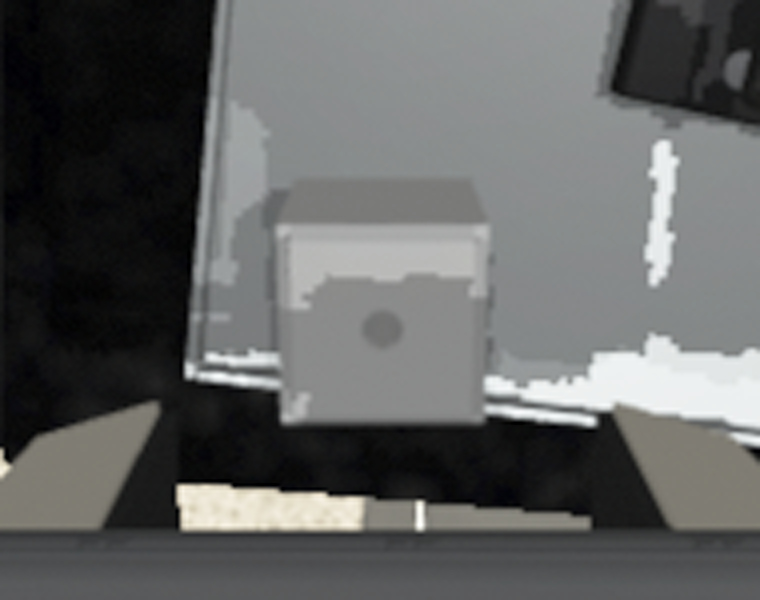

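One's hole is at crop (382,328), square to the gripper.

Request:
carry_out --pt "-0.0005 -0.0005 -0.02" --pt "0 0 -0.025" --pt "0 0 -0.025" --pt "0 0 -0.0165" --pt "0 0 0" --pt "0 0 0" --roll '[0,0,0,0,0,0]'

```text
time: 20.0
position: [436.4, -25.3, 29.0]
eef_rot: [0.675, 0.738, 0.0, 0.0]
ft_force: [0.1, -0.8, 0.9]
finger_gap: 0.66
grip_force: 0.0
```

Request:
carry_out --pt "0 0 0" --pt "0 0 0" --pt "0 0 0" --pt "0 0 0" --roll '[0,0,0,0]' --hand 0.4

```text
time: 20.5
position: [436.4, -25.3, 28.9]
eef_rot: [0.675, 0.738, 0.0, 0.0]
ft_force: [-1.5, 0.4, 6.6]
finger_gap: 0.477
grip_force: 35.0
```

Request:
carry_out --pt "0 0 0.005" --pt "0 0 0.02" --pt "0 0 0.03" --pt "0 0 0.03" --pt "0 0 0.03" --pt "0 0 0.015" --pt "0 0 0" --roll '[0,0,0,0,0,0,0]'

```text
time: 21.38
position: [436.2, -25.4, 159.2]
eef_rot: [0.675, 0.738, 0.001, 0.0]
ft_force: [0.3, -0.1, -2.2]
finger_gap: 0.473
grip_force: 35.0
```

Request:
carry_out --pt "0.0046 0.0237 0" --pt "0.0046 0.0237 0" --pt "0.0046 0.0237 0" --pt "0.0046 0.0236 0" --pt "0.0046 0.0236 0" --pt "0.0047 0.0236 0" --pt "0.0047 0.0236 0" --pt "0.0047 0.0236 0" --pt "0.0047 0.0236 0" --pt "0 0 -0.02" --pt "0 0 -0.019" --pt "0 0 0" --pt "0 0 0" --pt "0 0 0" --roll '[-0.015,-0.015,-0.015,-0.015,-0.015,-0.015,-0.015,-0.015,-0.015,0,0,0,0,0]'

```text
time: 23.12
position: [478.1, 187.3, 120.0]
eef_rot: [0.723, 0.69, 0.0, 0.0]
ft_force: [0.5, 0.2, -2.7]
finger_gap: 0.473
grip_force: 35.0
```

Run:
```python
from h import *
s,im=wshot('w8'); print(s['position'],yaw(s),s['ft_force'])
cv2.imwrite('pics/w8c.png',cv2.resize(im[120:270,180:330,::-1],None,fx=4,fy=4,interpolation=cv2.INTER_CUBIC))
```

```text
[478.1  187.29 119.99] -2.6812485477213 [ 0.47  0.25 -2.67]
```

View pics/w8c.png

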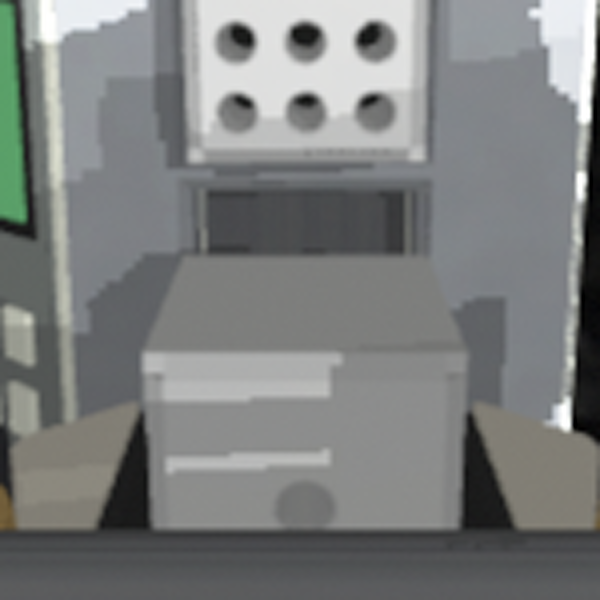

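Nine is seated in the far bay. Mouth edge at crop (180..432,180), block lower edge at (183..430,256).

Run:
```python
from h import *
K,T=load('w8')
g=lambda p,z:cast((np.float64(p)+.5)/4-.5+np.array([180,120]),z,K,T)[:,:2]
m=g([(180,180),(432,180)],50); i=g([(197,190),(412,190)],47); b=g([(183,256),(430,256)],120-26)
u=np.array([-np.sin(np.radians(-2.7)),np.cos(np.radians(-2.7))])
print('bay c',m.mean(0)-27.5*u,'inner',i.mean(0)-24.5*u,'blk',b.mean(0)-22*u)
n=g([(187,160),(427,160)],84); print('nine seated, near edge->c',n.mean(0)+22*u, n[1]-n[0]); h=g([(306,112),(306,41)],86);print(h)
```

```text
bay c [478.16 186.75] inner [477.85 187.03] blk [478.16 186.19]
nine seated, near edge->c [481.09 245.93] [44.31 -2.1 ]
[[480.29 233.03]
 [480.88 245.62]]
```

Request:
carry_out --pt "0 0.0006 -0.01" --pt "0 0 -0.015" --pt "0 0 -0.015" --pt "0 0 -0.01" --pt "0 0 -0.01" --pt "0 0 -0.003" --pt "0 0 0" --pt "0 0 0" --roll '[0,0,0,0,0,0,0,0]'

```text
time: 24.18
position: [478.0, 187.9, 56.8]
eef_rot: [0.723, 0.69, 0.0, 0.0]
ft_force: [-0.3, 0.3, -2.6]
finger_gap: 0.475
grip_force: 35.0
```

Request:
carry_out --pt "0 0 -0.0015" --pt "0 0 -0.0013" --pt "0 0 0" --pt "0 0 0" --roll '[0,0,0,0]'

```text
time: 24.68
position: [477.9, 188.0, 53.9]
eef_rot: [0.723, 0.69, 0.0, 0.0]
ft_force: [-0.8, -0.1, 4.3]
finger_gap: 0.47
grip_force: 35.0
```

Request:
carry_out --pt "0 0 0" --pt "0 0 0" --pt "0 0 0" --pt "0 0 0.02" --pt "0 0 0.03" --pt "0 0 0.03" --pt "0.0056 -0.0199 0" --pt "0.0056 -0.0199 0" --pt "0.0056 -0.0199 0" --pt "0.0056 -0.0199 0" --pt "0.0056 -0.0199 0" --pt "0.0056 -0.0199 -0.01" --pt "0.0056 -0.0199 -0.01" --pt "0 0 0" --pt "0 0 0" --pt "0 0 0" --roll '[0,0,0,0,0,0,-0.0097,-0.0097,-0.0097,-0.0097,-0.0097,-0.0097,-0.0097,0,0,0]' --hand 0.66

```text
time: 26.68
position: [517.0, 49.4, 113.9]
eef_rot: [0.746, 0.666, 0.0, -0.0]
ft_force: [-0.5, 0.3, -0.2]
finger_gap: 0.661
grip_force: 0.0
```

Run:
```python
from h import *
s,im=wshot('w9'); print(s['position'],yaw(s))
cv2.imwrite('pics/w9c.png',cv2.resize(np.clip(im[120:270,160:350,::-1]*1.8,0,255).astype('uint8'),None,fx=4,fy=4,interpolation=cv2.INTER_CUBIC))
```

```text
[516.97  49.41 113.9 ] -6.483944553567261
```

View pics/w9c.png

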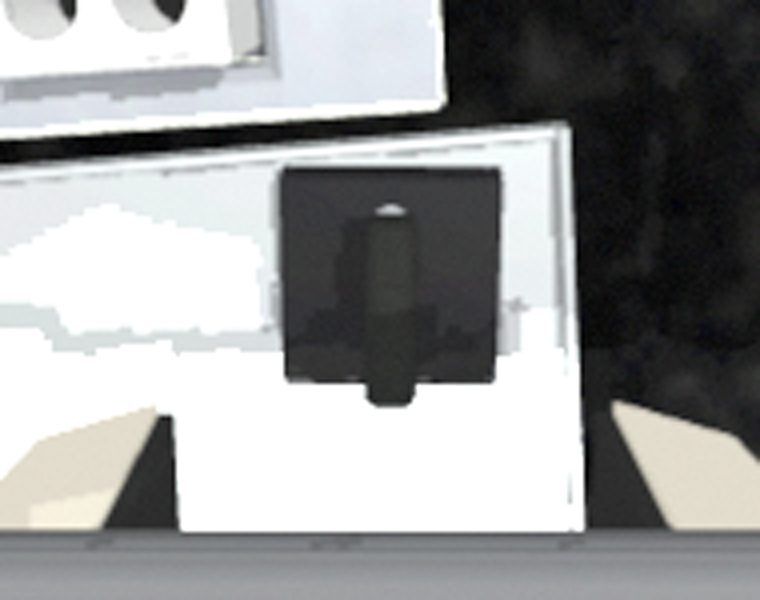

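The cover is square to the gripper: plate corners (283,168), (500,168), (495,382), (287,382), handle at x≈390. I'll compute its centre.

Run:
```python
from h import *
K,T=load('w9')
g=lambda p,z:cast((np.float64(p)+.5)/4-.5+np.array([160,120]),z,K,T)[:,:2]
v=g([(283,168),(500,168),(495,382),(287,382)],17);print(v,v.mean(0)); t=g([(390,213),(390,406)],47);print(t,t.mean(0), g([(390,406)],35))
```

```text
[[495.58  77.09]
 [546.79  71.25]
 [540.83  17.7 ]
 [489.23  23.59]] [518.11  47.41]
[[520.18  69.55]
 [515.23  25.81]] [517.7   47.68] [[514.76  21.21]]
```

Request:
carry_out --pt "0.0008 -0.0019 -0.025" --pt "0 0 -0.025" --pt "0 0 -0.025" --pt "0 0 -0.0173" --pt "0 0 0" --pt "0 0 0" --roll '[0,0,0,0,0,0]' --hand 0.5

```text
time: 27.48
position: [518.3, 46.7, 22.0]
eef_rot: [0.746, 0.666, 0.0, 0.0]
ft_force: [0.2, 0.4, 0.3]
finger_gap: 0.499
grip_force: 0.0
```

Request:
carry_out --pt "0 0 0" --pt "0 0 0" --pt "0 0 0" --pt "0 0 0" --pt "0 0 0" --pt "0 0 0" --roll '[0,0,0,0,0,0]' --hand 0.05 --grip_force 20

```text
time: 28.22
position: [517.8, 46.6, 21.5]
eef_rot: [0.746, 0.665, 0.0, 0.0]
ft_force: [-0.2, 0.2, 2.3]
finger_gap: 0.121
grip_force: 20.0
```

Request:
carry_out --pt "0 0 0.005" --pt "0 0 0.02" --pt "0 0 0.03" --pt "0 0 0.03" --pt "0 0 0.03" --pt "0 0 0.02" --pt "0 0 0" --roll '[0,0,0,0,0,0,0]'

```text
time: 29.1
position: [518.5, 46.7, 157.6]
eef_rot: [0.746, 0.666, 0.001, 0.001]
ft_force: [0.7, -0.9, -1.8]
finger_gap: 0.124
grip_force: 20.0
```

Request:
carry_out --pt "-0.0046 0.0247 0" --pt "-0.0046 0.0247 0" --pt "-0.0046 0.0247 0" --pt "-0.0046 0.0247 0" --pt "-0.0046 0.0248 0" --pt "-0.0046 0.0248 0" --pt "-0.0046 0.0248 0" --pt "-0.0047 0.0248 0" --pt "0 0 -0.015" --pt "0 0 -0.017" --pt "0 0 0" --pt "0 0 0" --pt "0 0 0" --roll '[0.0084,0.0084,0.0084,0.0084,0.0084,0.0084,0.0084,0.0084,0,0,0,0,0]'

```text
time: 30.72
position: [481.3, 244.4, 124.8]
eef_rot: [0.724, 0.69, 0.0, 0.0]
ft_force: [-0.1, 0.1, -0.6]
finger_gap: 0.125
grip_force: 20.0
```

Run:
```python
from h import *
s,im=wshot('w10'); print(s['position'],yaw(s),s['ft_force'],s['finger_gap'])
# cover's far top edge (dark) and its sides, in the tool view
g=cv2.cvtColor(im,cv2.COLOR_RGB2GRAY)
dark=((g<75)*255).astype('uint8')
n,l,st,c=cv2.connectedComponentsWithStats(dark[100:248,170:340]); 
for r in st[1:]:
    if r[4]>150: print(r+np.array([170,100,0,0,0]))
print(g[120:248:6,256])
```

```text
[481.31 244.36 124.81] -2.754279307215786 [-0.1   0.11 -0.62] 0.12483626051939646
[  170   100   170   148 15503]
[ 13  14  14  10  12 146 131 122 126 125  33  31  33 114  25  27  27  29
  28  28  28  29]
```

Request:
carry_out --pt "0 0.0002 -0.01" --pt "0 0 -0.005" --pt "0 0 -0.005" --pt "0 0 -0.004" --pt "0 0 -0.003" --pt "0 0 0" --pt "0 0 0" --roll '[0,0,0,0,0,0,0]'

```text
time: 31.65
position: [480.9, 244.9, 97.5]
eef_rot: [0.724, 0.69, 0.0, 0.0]
ft_force: [0.5, -0.4, -1.1]
finger_gap: 0.125
grip_force: 20.0
```

Request:
carry_out --pt "0 0 -0.0012" --pt "0 0 -0.0012" --pt "0 0 0" --pt "0 0 0" --roll '[0,0,0,0]'

```text
time: 32.15
position: [481.0, 245.0, 95.4]
eef_rot: [0.724, 0.69, 0.0, -0.0]
ft_force: [-1.5, -1.4, 4.8]
finger_gap: 0.125
grip_force: 20.0
```

Contact came at exactly the seated height. I'm releasing and backing off for a final look.

Request:
carry_out --pt "0 0 0" --pt "0 0 0" --pt "0 0 0" --pt "0 0 0.02" --pt "0 0 0.03" --pt "0 0 0.03" --pt "0 -0.02 0.03" --pt "0 -0.02 0.03" --pt "0 -0.02 0.02" --pt "0 -0.02 0" --pt "0 0 0" --pt "0 0 0" --roll '[0,0,0,0,0,0,0,0,0,0,0,0]' --hand 0.5

```text
time: 33.65
position: [480.2, 165.5, 254.0]
eef_rot: [0.723, 0.69, -0.001, -0.0]
ft_force: [0.1, -0.1, 0.2]
finger_gap: 0.498
grip_force: 0.0
```

Run:
```python
from h import *
s,im=wshot('w11'); print(s['position'],s['ft_force'],s['finger_gap'])
side=optics.camera('side')[:,:,::-1]
a=cv2.resize(im[60:250,190:330,::-1],None,fx=2.8,fy=2.8,interpolation=cv2.INTER_CUBIC)
b=cv2.resize(side[130:265,200:330],(400,a.shape[0]),interpolation=cv2.INTER_CUBIC)
cv2.imwrite('pics/fin.png',np.hstack([a,b]))
```

```text
[480.21 165.46 253.97] [ 0.07 -0.05  0.25] 0.49824154954018507
```

View pics/fin.png

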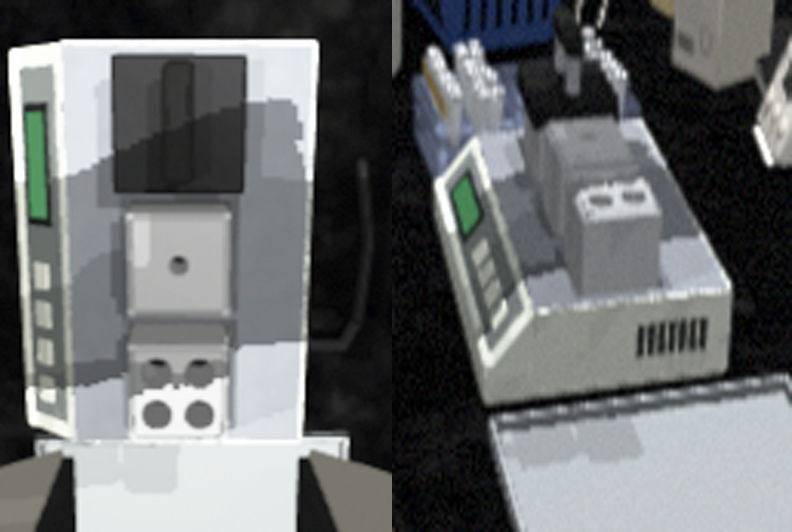

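The cover sits squarely at (180,122) on nine, at the rack end. One (180,262) is in the middle and four (177,390) at the other end, both square and level. The gripper is clear.

```bash
python3 -c "
from workcell import bot
print(bot.sign_off())"
```

```text
the job is handed in; nothing more can be done
None
```

The job is handed in: the nine-hole block is in the bay by the small-tube rack with the cover square on top, the four-hole block is at the other end, and the one-hole block is between them. All are fully down, finished in about 34 s; my first grip on the nine-hole block slipped without disturbing it, and I regripped lower.

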